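Open the instrument transport case and square up the slumped cassettes

ROBOT

A 6-joint arm with a two-finger parallel gripper is mounted at the origin on the work surface. World frame = base frame: x ahead of the robot, y to its left, z up, the work surface at z = 0. Lengths are in mm, angles in rad, forces in N, time in s.
With the tool pointing down it reaches from about 400 to 925 mm from the base axis. Payload 12.5 kg.
Tool frame: the origin (TCP) lies on the centre line of the jaws, within the pads' length; the fingertips stand 19 mm ahead of it and the grasp point (between the pads) is the TCP; z points along the fingers, y is the line along which they close (so a half turn about z gives the same grasp; the last joint's range is limited). The gripper opens to 95 mm and grips with 3 to 60 N. Pads are 20 mm wide; open, the fingers measure 119 mm over their backs; the gripper's body (75 mm by 180 mm) begins 59 mm behind the grasp point.
Start: joints at [1.132, 0.491, 1.559, -0, 1.092, -0.106], TCP at [204.165, 590.73, 233.661] pointing down, gripper open.
Joint ranges: [-3.1, 3.1], [-0.84, 2.19], [0.05, 2.79], [-1.13, 4.28], [0.06, 2.93], [-2.69, 2.69]. Speed limits (rad/s): [2.22, 2.22, 2.79, 3.14, 3.14, 3.14].

INTERFACE

Orientations are given as [roll, pitch, yaw] about the fixed x, y, z axes, in that order (R = Rz(yaw) Ry(pitch) Rx(roll)).
In Python, from cell import state, read_camera, job_done gives the robot as it stands.
- The arm moves only by the tool arm_command, never from a script. Its argument "deltas" is a list of rows, each an object of numbers: "dx", "dy", "dz": the shift along the world's x, y, z in m; "yaw": the turn about the world's z in degrees. In form: [{"dx": .., "dy": .., "dz": .., "yaw": ..}, ...]. A call has 1 to 20 rows; each row shifts and turns the commanded pose from where the row before left it; what a row does not reach is not made up. A row lasts 1/10 s, in which the tool goes at most 50 mm and 8.59 degrees, less where a joint would pass 70% of its speed; a pose out of reach is approached as far as the arm can. A call with a gripper value outside its range is refused whole. "gripper" is the finger opening in m, from 0 to 0.0951, set as the call begins (left out, the last holds). The fingers move at their own pace and stop on an object; the grip force is fixed at half the most. Time passes only in rows, so rows that do not move let the fingers close. It gives the time, the measured TCP pose, the force, the opening and the grip force at its end, in the units of the state.
- state(): the state, without advancing time (a new reading comes with each control period).
- read_camera(name): name is "side" or "top" or "wrist"; returns a dict with "color" (384x512x3 uint8, red, green, blue), "range_z" (384x512 float32, mm along the optical axis (not along the pixel's ray), 0 where there is no reading), "fx", "fy", "cx", "cy" (pixels), "extrinsics" (4x4, takes a point from camera to world coordinates). Camera axes: x right, y up, looking along -z (the intrinsics and any distortion apply to the point x, -y, -z); pixel columns grow to the right and rows downward; lengths in mm; the calibration is good to about 2 mm. A picture is of the moment at which its call begins.
- job_done(): hands the job in; it is judged then, once.
The state is a dict: "t": time; "joints": joint angles; "qvel": joint speeds; "tau": joint torques, N m; "eef_pos": TCP position; "tcp_rot": TCP orientation; "ft_force": force on the tool from outside, world axes, zero at the start; "moment": the same for the moment, N m; "opening": opening from 0.0 (shut) to 1.0 (fully open); "grip_force": force on a finger pad.
Only numpy, scipy, OpenCV 4.12 (cv2) and the standard library are available. Lean on these libraries where they do the work, as an engineer would, in place of code of your own. Each camera call takes 0.05 s, during which the arm holds its last target. There are 200 camera calls.

TASK

The instrument cassettes in the latched transport case have slumped against one end. Pull up the red recessed paddle to trip the latch and raise the lid with it, ease the lid right back until it stands open on its own without throwing it, then push the leaning cassettes up against the end wall they lean on, so that the whole row stands upright, tight together and square to that wall, ready to be lifted out. Do not lift the cassettes out, and leave the bur block and everything on the bench where it is.

Things in the scene. Friction and masses are not known exactly. Their poses are not given: they have to be found in the camera images.
- case: Light grey transport case with a red rim, fixed. Base 170 deep (x) x 280 wide (y) x 70 high, walls 5, floor 6 thick. With its smoked clear lid shut 117 high. Origin: centre of the underside, on the bench. x: from the front (paddle side) to the back (lid hinge); y: along its width. The cassettes stand in its +y end and lean on that end wall, inner face at y = +135.
- lid (a joint): Opening angle of the lid: 0 shut, grows as its front edge rises, stop at 1.75 rad (a little past vertical). Friction hinge: the lid stays where it is left (0.8 N m or less to raise it). While it is shut, a pawl on the paddle holds it down.
- lid_hinge (a point): Middle of the lid's hinge line, at the top of the case's back wall: 85 behind the case's centre, 72 above the bench. The axis runs along the case's y.
- lid_edge (a point): Point on the front lower edge of the lid's skirt, 80 to the -y side of its middle (moves with the lid), 170 from the hinge line; shut, 72 above the bench. In the middle of that edge the paddle's steel pawl, 24 wide, hangs 17 lower. The lid is a shallow hood: a top panel and a skirt 45 high all round, 4 thick.
- paddle (a joint): Angle of the red paddle in the lid: 0 flush, grows as its free end (towards the lid's hinge) is pulled up, stop at 0.65 rad. Spring return, 2 to 8 N at the grip. From about 0.3 rad the pawl is clear and the lid can be raised; if the paddle is let go with the lid shut, it latches again.
- paddle_grip (a point): Grip point of the paddle (44 wide along y, flanges 23 deep), between its flanges, 15 short of its free end; shut: 107 above the bench, 10 below the lid's top. Pinch it across its width from above; it turns between the fingers. Its pivot pin, along y, is 43 nearer the front and 3 higher. The black recess leaves 38 free each side; its floor is 24 below.
- cassette0_mid (a point): Flat steel instrument cassette with green clamp ends, 148 long x 16 thick x 64 high, about 0.13 kg, loose, standing on its long edge, leaning. Point: its centre. z: its height (vertical when upright); x: its length; y: through its thickness, along the case's y when square. The one nearest the end wall, its top rests on it.
- cassette1_mid (a point): Flat steel instrument cassette with green clamp ends, 148 long x 16 thick x 64 high, about 0.13 kg, loose, standing on its long edge, leaning. Point: its centre. z: its height (vertical when upright); x: its length; y: through its thickness, along the case's y when square. Number 2 from the end wall.
- cassette2_mid (a point): Flat steel instrument cassette with green clamp ends, 148 long x 16 thick x 64 high, about 0.13 kg, loose, standing on its long edge, leaning. Point: its centre. z: its height (vertical when upright); x: its length; y: through its thickness, along the case's y when square. Number 3 from the end wall.
- cassette3_mid (a point): Flat steel instrument cassette with green clamp ends, 148 long x 16 thick x 64 high, about 0.13 kg, loose, standing on its long edge, leaning. Point: its centre. z: its height (vertical when upright); x: its length; y: through its thickness, along the case's y when square. Number 4 from the end wall, the outermost, free floor beside it. Pushed by its foot, low down, the row slides upright with about 5 N; pushed higher it jams down.
- bur_block: Small aluminium bur block with burs, 60 x 30 x 34 high, loose on the case's floor near the -y end. Bystander. Origin: centre of underside.
- jaw_cream: Cream stone jaw model 50 x 62 x 27 high on the bench just beyond the case's -y end. Bystander. Origin: centre of underside.
- jaw_white: White plaster jaw model, same size, on the left of the bench. Bystander. Origin: centre of underside.
- phone: Black phone, 145 x 70 x 9, lying at the front right. Bystander. Origin: centre of underside.
- handpiece: Metal straight handpiece, 138 long, 18 thick, lying at the front left. Bystander. Origin: on its axis line, on the bench.
- wax_jar: Small jar with a white cap, 52 across, 55 high, on the right. Bystander. Origin: centre of underside.
- die_stand: Small aluminium stand with a green and cream die, 35 x 35 x 32, on the right. Bystander. Origin: centre of underside.

How it is judged:
By the outcome, as a careful person would: the job done as asked, in the order asked, and still so for the second after the job is handed in, with the robot touching nothing.
It also fails if it takes over 51 s, if anything falls off the work surface, if the arm or the gripper's body presses on something with over 40 N, if the wrist force passes 120 N, or if a joint passes its speed limit or range.

## Working session

There is one attempt and no reset: what is moved stays moved. The work goes in short steps, Python scripts to look and compute and a tool call to move; the robot and the scene stay as the last step left them, time stands still between calls to the robot, and variables do not carry over. Pictures are saved under pics/ and viewed, at most 10 in all, crops included, and the job is handed in when it is done.

Besides the shell and the picture viewer there is one more tool, called after ">>>" as a command line: name --argument value ..., lists and objects as JSON in quotes. arm_command: Moves the arm, as the interface text tells. Its arguments: {"type":"object","properties":{"deltas":{"type":"array"},"gripper":{"type":"number"}},"required":["deltas"]}

```bash
ls; mkdir -p pics
cat > h.py <<'E'
import numpy as np, cv2
from cell import state, read_camera, job_done
def shot(name,fn=None):
    c=read_camera(name)
    np.savez('last_'+name,**{k:np.array(v) for k,v in c.items()})
    if fn: cv2.imwrite('pics/'+fn,c['color'][:,:,::-1])
    return c
def load(name): return dict(np.load('last_'+name+'.npz'))
def cloud(c):
    z=c['range_z']; v,u=np.mgrid[:z.shape[0],:z.shape[1]]
    P=np.stack([(u-c['cx'])/c['fx']*z,-(v-c['cy'])/c['fy']*z,-z,np.ones_like(z)],-1)
    W=(P@c['extrinsics'].T)[...,:3]; W[z==0]=np.nan
    return W
E
python3 - <<'E'
from h import *
for n in ('top','side'):
    c=shot(n,n+'1.png'); print(n,c['extrinsics'].round(2).tolist(),c['fx'],{k for k in c})
print(state())
E
```

```text
pics
top [[0.01, 0.98, -0.19, 203.64], [-1.0, 0.02, 0.02, -15.6], [0.02, 0.19, 0.98, 1601.11], [0.0, 0.0, 0.0, 1.0]] 470.44538133975686 {'cy', 'color', 'fy', 'extrinsics', 'range_z', 'cx', 'fx'}
side [[0.94, 0.21, -0.25, 168.68], [-0.33, 0.58, -0.74, -975.28], [-0.01, 0.79, 0.62, 906.97], [0.0, 0.0, 0.0, 1.0]] 462.45420389338585 {'cy', 'color', 'fy', 'extrinsics', 'range_z', 'cx', 'fx'}
{'t': 0.1, 'joints': array([ 1.13237902e+00,  4.91486572e-01,  1.55938572e+00,  2.48791325e-05,
        1.09168858e+00, -1.05564881e-01]), 'qvel': array([-0.00102437, -0.0020012 , -0.00278927, -0.00011151,  0.0014391 ,
       -0.00052499]), 'tau': array([ 3.14429810e-03, -6.13624763e+01, -2.58606845e+01,  6.94011454e-02,
        4.70430823e-02, -3.73524085e-05]), 'eef_pos': array([204.08329563, 590.53829868, 233.12902963]), 'tcp_rot': array([-3.14063216e+00, -1.23963328e-04,  2.80872869e+00]), 'ft_force': array([-0.81760965,  0.07588378,  0.14867081]), 'moment': array([ 0.07225387,  0.0292744 , -0.02457815]), 'grip_force': 0.0, 'opening': 0.9981100091775897}
```

View pics/top1.png

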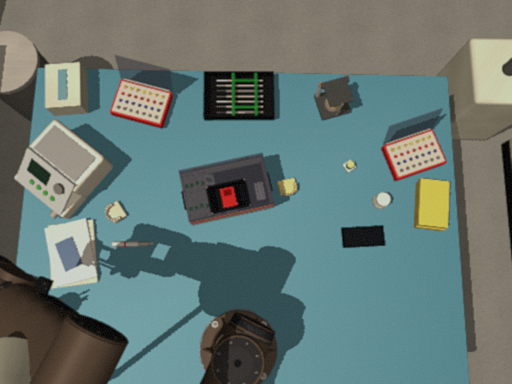

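View pics/side1.png

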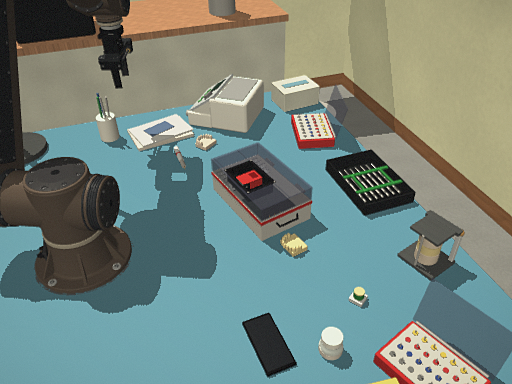

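Run:
```python
from h import *
c=load('top'); W=cloud(c); im=c['color'][:,:,::-1]
a=im[140:235,165:310]; cv2.imwrite('pics/crop1.png',cv2.resize(a,None,fx=5.5,fy=5.5,interpolation=cv2.INTER_CUBIC))
hsv=cv2.cvtColor(np.ascontiguousarray(im),cv2.COLOR_BGR2HSV)
m=((hsv[...,0]<8)|(hsv[...,0]>172))&(hsv[...,1]>190)&(hsv[...,2]>150)
m[:,:205]=0;m[:,255:]=0;m[:175]=0;m[215:]=0
p=W[m];print('red',m.sum(),np.median(p,0),p.min(0),p.max(0))
# lid top points
roi=np.zeros_like(m);roi[145:230,170:285]=1
t=roi&(abs(W[...,2]-117)<5); print(t.sum()); 
P=W[t][:,:2].astype(np.float32); r=cv2.minAreaRect(P); print(r)
t=roi&(W[...,2]>60)
print(np.percentile(W[roi][:,2],[5,25,50,75,95]))
for v in range(150,226,8): print(v,[int(x) for x in W[v,176:282:6,2]])
```

```text
red 203 [475.31472201  39.43587286 114.73335355] [448.47674501  13.94568515 105.21722354] [513.61866678  66.71114541 126.09882483]
3392
((515.314208984375, 47.875450134277344), (172.28855895996094, 279.97637939453125), 13.335404396057129)
[nan nan nan nan nan]
150 [0, -4, 2, -2, -1, 0, -2, 0, 7, -7, 0, -5, 3, -1, 0, 3, 0, 0]
158 [-1, -2, 10, -1, -8, 7, 1, -2, -3, 1, 111, 119, 117, 120, 106, 2, 0, 0]
166 [1, -2, -1, -4, 117, 118, 120, 117, 114, 116, 115, 112, 117, 112, 116, -1, 4, 1]
174 [2, 119, 117, 109, 117, 120, 118, 116, 113, 112, 116, 118, 116, 116, 118, 121, 0, 2]
182 [-5, 124, 116, 114, 122, 117, 113, 120, 125, 121, 114, 96, 122, 118, 111, 119, 0, 12]
190 [-3, 38, 114, 117, 112, 113, 83, 82, 118, 117, 84, 77, 125, 111, 118, 116, 31, 6]
198 [-2, -6, 118, 110, 118, 118, 84, 77, 117, 115, 79, 81, 117, 119, 117, 119, 120, 0]
206 [6, 3, 111, 116, 117, 115, 84, 86, 118, 87, 82, 119, 121, 113, 90, 71, 40, 3]
214 [0, 7, 118, 116, 118, 116, 116, 115, 88, 76, 34, 9, 0, 0, 1, 4, -5, -4]
222 [1, -4, 8, 62, 35, 0, -9, 1, 5, 1, -2, 5, 5, -2, 0, 10, -3, -1]
```

View pics/crop1.png

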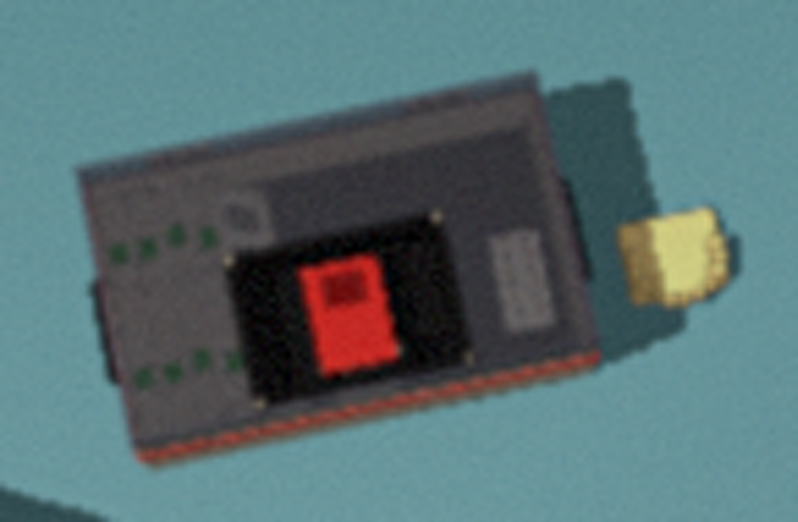

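>>> arm_command --deltas '[{"dx": 0.018, "dy": -0.034, "dz": 0.002, "yaw": 2}, {"dx": 0.018, "dy": -0.034, "dz": 0.002, "yaw": 2}, {"dx": 0.018, "dy": -0.034, "dz": 0.002, "yaw": 2}, {"dx": 0.018, "dy": -0.034, "dz": 0.002, "yaw": 2}, {"dx": 0.018, "dy": -0.034, "dz": 0.002, "yaw": 2}, {"dx": 0.018, "dy": -0.034, "dz": 0.002, "yaw": 2}, {"dx": 0.018, "dy": -0.034, "dz": 0.002, "yaw": 2}, {"dx": 0.018, "dy": -0.034, "dz": 0.002, "yaw": 2}, {"dx": 0.018, "dy": -0.034, "dz": 0.002, "yaw": 2}, {"dx": 0.018, "dy": -0.034, "dz": 0.002, "yaw": 2}, {"dx": 0.018, "dy": -0.034, "dz": 0.002, "yaw": 2}, {"dx": 0.018, "dy": -0.034, "dz": 0.002, "yaw": 2}, {"dx": 0.018, "dy": -0.034, "dz": 0.002, "yaw": 2}, {"dx": 0.018, "dy": -0.034, "dz": 0.002, "yaw": 2}, {"dx": 0.018, "dy": -0.034, "dz": 0.002, "yaw": 2}, {"dx": 0.016, "dy": -0.034, "dz": 0.002, "yaw": 2}, {}, {}]' --gripper 0.065

```text
$.deltas[16]: bad value
```

Run:
```python
from h import *
c=shot('wrist','w1.png'); W=cloud(c); im=c['color'][:,:,::-1]
print(c['extrinsics'].round(3).tolist())
hsv=cv2.cvtColor(np.ascontiguousarray(im),cv2.COLOR_BGR2HSV)
m=((hsv[...,0]<8)|(hsv[...,0]>172))&(hsv[...,1]>170)&(hsv[...,2]>120)&(W[...,2]>95)
n,l,s,ce=cv2.connectedComponentsWithStats(m.astype(np.uint8))
k=1+s[1:,4].argmax(); p=W[l==k]; print(s[k],np.median(p,0))
r=cv2.minAreaRect(p[:,:2].astype(np.float32)); print(r, cv2.boxPoints(r).round(1).tolist())
s=state();print(s['eef_pos'],s['tcp_rot'],s['t'])
```

```text
[[0.326, -0.913, -0.246, 134.798], [0.945, 0.315, 0.085, 615.477], [-0.001, -0.26, 0.966, 383.502], [0.0, 0.0, 0.0, 1.0]]Traceback (most recent call last):
  File "<stdin>", line 7, in <module>
ValueError: attempt to get argmax of an empty sequence
```

View pics/w1.png

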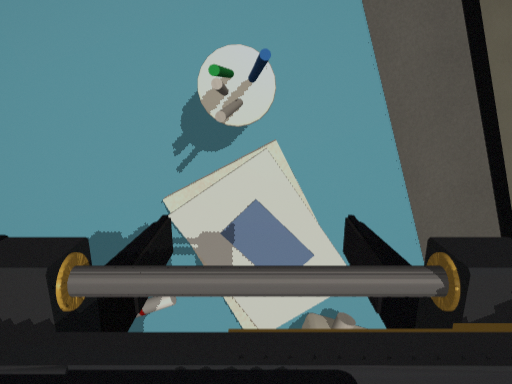

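>>> arm_command --deltas '[{"dx": 0.018, "dy": -0.034, "dz": 0.002, "yaw": 2}, {"dx": 0.018, "dy": -0.034, "dz": 0.002, "yaw": 2}, {"dx": 0.018, "dy": -0.034, "dz": 0.002, "yaw": 2}, {"dx": 0.018, "dy": -0.034, "dz": 0.002, "yaw": 2}, {"dx": 0.018, "dy": -0.034, "dz": 0.002, "yaw": 2}, {"dx": 0.018, "dy": -0.034, "dz": 0.002, "yaw": 2}, {"dx": 0.018, "dy": -0.034, "dz": 0.002, "yaw": 2}, {"dx": 0.018, "dy": -0.034, "dz": 0.002, "yaw": 2}, {"dx": 0.018, "dy": -0.034, "dz": 0.002, "yaw": 2}, {"dx": 0.018, "dy": -0.034, "dz": 0.002, "yaw": 2}, {"dx": 0.018, "dy": -0.034, "dz": 0.002, "yaw": 2}, {"dx": 0.018, "dy": -0.034, "dz": 0.002, "yaw": 2}, {"dx": 0.018, "dy": -0.034, "dz": 0.002, "yaw": 2}, {"dx": 0.018, "dy": -0.034, "dz": 0.002, "yaw": 2}, {"dx": 0.018, "dy": -0.034, "dz": 0.002, "yaw": 2}, {"dx": 0.016, "dy": -0.034, "dz": 0.002, "yaw": 2}, {"dx": 0, "dy": 0, "dz": 0, "yaw": 0}, {"dx": 0, "dy": 0, "dz": 0, "yaw": 0}]' --gripper 0.065

```text
t: 1.95
eef_pos: [490.1, 46.2, 265.3]
tcp_rot: [3.141, -0.001, -2.918]
ft_force: [-0.8, -0.5, 0.0]
opening: 0.684
grip_force: 0.0
```

Run:
```python
from h import *
c=shot('wrist','w2.png'); W=cloud(c); im=c['color'][:,:,::-1]
hsv=cv2.cvtColor(np.ascontiguousarray(im),cv2.COLOR_BGR2HSV)
m=((hsv[...,0]<8)|(hsv[...,0]>172))&(hsv[...,1]>170)&(hsv[...,2]>120)&(W[...,2]>95)
n,l,s,ce=cv2.connectedComponentsWithStats(m.astype(np.uint8))
k=1+s[1:,4].argmax(); p=W[l==k]; print(s[k],np.median(p,0))
r=cv2.minAreaRect(p[:,:2].astype(np.float32)); print(r, cv2.boxPoints(r).round(1).tolist())
s=state();print(s['eef_pos'],s['tcp_rot'],s['t'])
```

```text
[ 231  135   48   66 3051] [479.22954746  42.15155547 114.26670494]
((481.0553894042969, 42.56102752685547), (61.90627670288086, 43.72374725341797), 13.277900695800781) [[445.8999938964844, 56.70000076293945], [456.0, 14.199999809265137], [516.2000122070312, 28.399999618530273], [506.20001220703125, 70.9000015258789]]
[489.77783055  46.95763573 265.43008293] [ 3.14114685e+00 -6.41491813e-04 -2.91673877e+00] 2.0
```

View pics/w2.png

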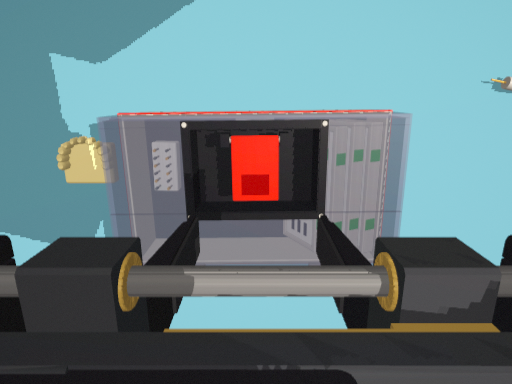

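>>> arm_command --deltas '[{"dx": 0.0035, "dy": -0.0002, "dz": -0.02, "yaw": 0.4}, {"dx": 0.0035, "dy": 0, "dz": -0.02, "yaw": 0}, {"dx": 0, "dy": 0, "dz": -0.025, "yaw": 0}, {"dx": 0, "dy": 0, "dz": -0.025, "yaw": 0}, {"dx": 0, "dy": 0, "dz": -0.025, "yaw": 0}, {"dx": 0, "dy": 0, "dz": -0.02, "yaw": 0}, {"dx": 0, "dy": 0, "dz": -0.015, "yaw": 0}, {"dx": 0, "dy": 0, "dz": -0.0075, "yaw": 0}, {"dx": 0, "dy": 0, "dz": 0, "yaw": 0}, {"dx": 0, "dy": 0, "dz": 0, "yaw": 0}]'

```text
t: 3.0
eef_pos: [497.3, 47.0, 108.7]
tcp_rot: [-3.142, 0.001, -2.908]
ft_force: [-0.3, -0.2, 0.6]
opening: 0.685
grip_force: 0.0
```

>>> arm_command --deltas '[{"dx": 0, "dy": 0, "dz": 0, "yaw": 0}, {"dx": 0, "dy": 0, "dz": 0, "yaw": 0}, {"dx": 0, "dy": 0, "dz": 0, "yaw": 0}, {"dx": 0, "dy": 0, "dz": 0, "yaw": 0}, {"dx": 0, "dy": 0, "dz": 0, "yaw": 0}, {"dx": 0, "dy": 0, "dz": 0, "yaw": 0}]' --gripper 0.035

```text
t: 3.6
eef_pos: [497.8, 45.7, 108.6]
tcp_rot: [-3.14, 0.001, -2.909]
ft_force: [1.6, -6.0, 0.6]
opening: 0.462
grip_force: 30.0
```

Run:
```python
import numpy as np
def g(phi,th):
    p=np.array([-43,110.]); r=np.array([43*np.cos(phi)+3*np.sin(phi),43*np.sin(phi)-3*np.cos(phi)])
    q=p+r-np.array([103.6,72]); c,s=np.cos(th),np.sin(th)
    return np.array([q[0]*c+q[1]*s,-q[0]*s+q[1]*c])
a=[(f,0) for f in np.linspace(0,.55,8)]+[(.55,t) for t in np.linspace(0,.95,21)[1:]]
P=np.array([g(*x) for x in a]); D=np.diff(P,axis=0)
for d in D: print('{"dx": %.4f, "dy": %.4f, "dz": %.4f, "yaw": 0},'%(d[0]*.973e-3,d[0]*.23e-3,d[1]*1e-3))
```

```text
{"dx": 0.0001, "dy": 0.0000, "dz": 0.0034, "yaw": 0},
{"dx": -0.0002, "dy": -0.0000, "dz": 0.0034, "yaw": 0},
{"dx": -0.0004, "dy": -0.0001, "dz": 0.0034, "yaw": 0},
{"dx": -0.0007, "dy": -0.0002, "dz": 0.0033, "yaw": 0},
{"dx": -0.0009, "dy": -0.0002, "dz": 0.0033, "yaw": 0},
{"dx": -0.0012, "dy": -0.0003, "dz": 0.0032, "yaw": 0},
{"dx": -0.0014, "dy": -0.0003, "dz": 0.0031, "yaw": 0},
{"dx": 0.0028, "dy": 0.0007, "dz": 0.0051, "yaw": 0},
{"dx": 0.0030, "dy": 0.0007, "dz": 0.0049, "yaw": 0},
{"dx": 0.0033, "dy": 0.0008, "dz": 0.0048, "yaw": 0},
{"dx": 0.0035, "dy": 0.0008, "dz": 0.0046, "yaw": 0},
{"dx": 0.0037, "dy": 0.0009, "dz": 0.0044, "yaw": 0},
{"dx": 0.0039, "dy": 0.0009, "dz": 0.0043, "yaw": 0},
{"dx": 0.0041, "dy": 0.0010, "dz": 0.0041, "yaw": 0},
{"dx": 0.0043, "dy": 0.0010, "dz": 0.0039, "yaw": 0},
{"dx": 0.0044, "dy": 0.0010, "dz": 0.0037, "yaw": 0},
{"dx": 0.0046, "dy": 0.0011, "dz": 0.0034, "yaw": 0},
{"dx": 0.0047, "dy": 0.0011, "dz": 0.0032, "yaw": 0},
{"dx": 0.0049, "dy": 0.0012, "dz": 0.0030, "yaw": 0},
{"dx": 0.0050, "dy": 0.0012, "dz": 0.0027, "yaw": 0},
{"dx": 0.0051, "dy": 0.0012, "dz": 0.0025, "yaw": 0},
{"dx": 0.0052, "dy": 0.0012, "dz": 0.0022, "yaw": 0},
{"dx": 0.0053, "dy": 0.0013, "dz": 0.0020, "yaw": 0},
{"dx": 0.0054, "dy": 0.0013, "dz": 0.0017, "yaw": 0},
{"dx": 0.0055, "dy": 0.0013, "dz": 0.0014, "yaw": 0},
{"dx": 0.0056, "dy": 0.0013, "dz": 0.0012, "yaw": 0},
{"dx": 0.0056, "dy": 0.0013, "dz": 0.0009, "yaw": 0},
```

>>> arm_command --deltas '[{"dx": 0, "dy": -0.001, "dz": 0.0034, "yaw": 0}, {"dx": -0.0002, "dy": 0, "dz": 0.0034, "yaw": 0}, {"dx": -0.0004, "dy": -0.0001, "dz": 0.0034, "yaw": 0}, {"dx": -0.0007, "dy": -0.0002, "dz": 0.0033, "yaw": 0}, {"dx": -0.0009, "dy": -0.0002, "dz": 0.0033, "yaw": 0}, {"dx": -0.0012, "dy": -0.0003, "dz": 0.0032, "yaw": 0}, {"dx": -0.0014, "dy": -0.0003, "dz": 0.0031, "yaw": 0}, {"dx": 0, "dy": 0, "dz": 0, "yaw": 0}]'

```text
t: 4.4
eef_pos: [494.0, 44.5, 132.1]
tcp_rot: [-3.141, 0.005, -2.909]
ft_force: [8.0, 0.7, -6.8]
opening: 0.463
grip_force: 30.0
```

>>> arm_command --deltas '[{"dx": 0.0028, "dy": 0.0007, "dz": 0.0051, "yaw": 0}, {"dx": 0.003, "dy": 0.0007, "dz": 0.0049, "yaw": 0}, {"dx": 0.0033, "dy": 0.0008, "dz": 0.0048, "yaw": 0}, {"dx": 0.0035, "dy": 0.0008, "dz": 0.0046, "yaw": 0}, {"dx": 0.0037, "dy": 0.0009, "dz": 0.0044, "yaw": 0}, {"dx": 0.0039, "dy": 0.0009, "dz": 0.0043, "yaw": 0}]'

```text
t: 5.0
eef_pos: [509.5, 48.4, 159.1]
tcp_rot: [3.141, -0.008, -2.908]
ft_force: [-10.2, -10.7, 0.1]
opening: 0.463
grip_force: 30.0
```

>>> arm_command --deltas '[{"dx": 0.0041, "dy": 0.0006, "dz": 0.0041, "yaw": 0}, {"dx": 0.0043, "dy": 0.0008, "dz": 0.0039, "yaw": 0}, {"dx": 0.0044, "dy": 0.001, "dz": 0.0037, "yaw": 0}, {"dx": 0.0046, "dy": 0.0011, "dz": 0.0034, "yaw": 0}, {"dx": 0.0047, "dy": 0.0011, "dz": 0.0032, "yaw": 0}, {"dx": 0, "dy": 0, "dz": 0, "yaw": 0}, {"dx": 0, "dy": 0, "dz": 0, "yaw": 0}]'

```text
t: 5.7
eef_pos: [532.8, 53.7, 177.8]
tcp_rot: [3.141, -0.004, -2.908]
ft_force: [-6.0, -2.4, 0.5]
opening: 0.461
grip_force: 30.0
```

Run:
```python
from h import *
c=shot('side'); a=c['color'][110:260,170:370,::-1]
cv2.imwrite('pics/s2.png',cv2.resize(a,None,fx=4,fy=4,interpolation=cv2.INTER_CUBIC))
s=state();print(s['eef_pos'],s['ft_force'],s['moment'])
```

```text
[532.81166388  53.73755046 177.85253585] [-6.79546236 -2.80520618  1.68651105] [-0.5401179   1.46434731  0.08364956]
```

View pics/s2.png

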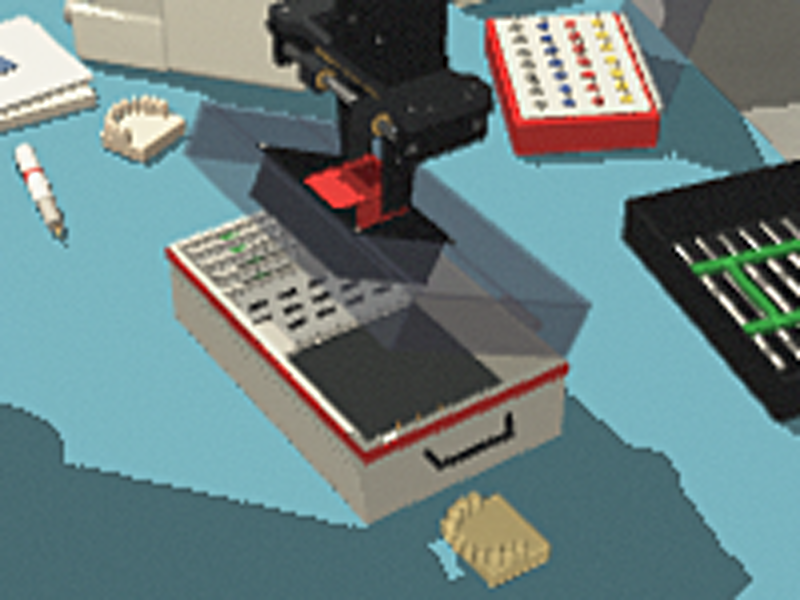

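>>> arm_command --deltas '[{"dx": 0.0049, "dy": 0.0012, "dz": 0.003, "yaw": 0}, {"dx": 0.005, "dy": 0.0012, "dz": 0.0027, "yaw": 0}, {"dx": 0.0051, "dy": 0.0012, "dz": 0.0025, "yaw": 0}, {"dx": 0.0052, "dy": 0.0012, "dz": 0.0022, "yaw": 0}, {"dx": 0.0053, "dy": 0.0013, "dz": 0.002, "yaw": 0}, {"dx": 0.0054, "dy": 0.0013, "dz": 0.0017, "yaw": 0}, {"dx": 0.0055, "dy": 0.0013, "dz": 0.0014, "yaw": 0}, {"dx": 0.0056, "dy": 0.0013, "dz": 0.0012, "yaw": 0}, {"dx": 0.0056, "dy": 0.0013, "dz": 0.0009, "yaw": 0}, {"dx": 0, "dy": 0, "dz": 0, "yaw": 0}, {"dx": 0, "dy": 0, "dz": 0, "yaw": 0}]'

```text
t: 6.85
eef_pos: [581.2, 65.2, 195.5]
tcp_rot: [3.141, -0.002, -2.909]
ft_force: [-5.0, 0.0, 1.4]
opening: 0.459
grip_force: 30.0
```

Run:
```python
from h import *
c=shot('side'); a=c['color'][110:260,170:370,::-1]
cv2.imwrite('pics/s3.png',cv2.resize(a,None,fx=4,fy=4,interpolation=cv2.INTER_CUBIC))
s=state();print(s['eef_pos'],s['ft_force'],s['moment'])
```

```text
[581.1861347   65.2464577  195.44422617] [-5.35377955 -0.61318168  2.49998102] [-0.10821526  1.34610488 -0.03852459]
```

View pics/s3.png

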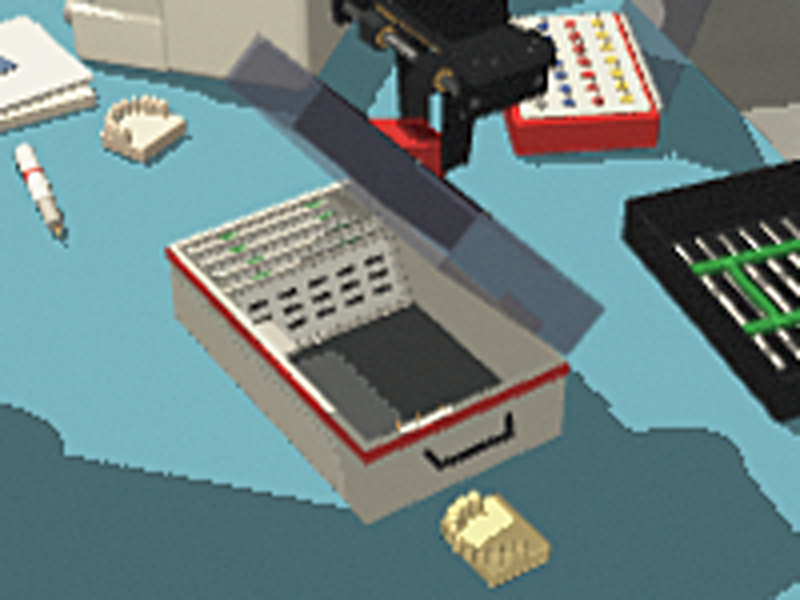

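>>> arm_command --deltas '[{"dx": 0, "dy": 0, "dz": 0, "yaw": 0}, {"dx": 0, "dy": 0, "dz": 0, "yaw": 0}, {"dx": 0, "dy": 0, "dz": 0, "yaw": 0}, {"dx": 0.0075, "dy": 0.002, "dz": 0.006, "yaw": 0}, {"dx": 0.0075, "dy": 0.002, "dz": 0.006, "yaw": 0}, {"dx": 0.008, "dy": 0.002, "dz": 0.006, "yaw": 0}, {"dx": 0.008, "dy": 0.0015, "dz": 0.006, "yaw": 0}, {"dx": 0, "dy": 0, "dz": 0.02, "yaw": 0}, {"dx": 0, "dy": 0, "dz": 0.035, "yaw": 0}, {"dx": 0, "dy": 0, "dz": 0.035, "yaw": 0}]' --gripper 0.065

```text
t: 7.9
eef_pos: [613.6, 72.7, 310.4]
tcp_rot: [3.141, -0.001, -2.909]
ft_force: [0.1, -1.1, 1.1]
opening: 0.682
grip_force: 0.0
```

>>> arm_command --deltas '[{"dx": -0.02, "dy": -0.012, "dz": 0, "yaw": 0}, {"dx": -0.03, "dy": -0.018, "dz": 0, "yaw": 0}, {"dx": -0.03, "dy": -0.018, "dz": 0, "yaw": 0}, {"dx": -0.03, "dy": -0.018, "dz": 0, "yaw": 0}, {"dx": -0.03, "dy": -0.018, "dz": 0, "yaw": 0}, {"dx": -0.026, "dy": -0.017, "dz": 0, "yaw": 0}, {"dx": 0, "dy": 0, "dz": -0.03, "yaw": 0}, {"dx": 0, "dy": 0, "dz": -0.035, "yaw": 0}, {"dx": 0, "dy": 0, "dz": -0.035, "yaw": 0}, {"dx": 0, "dy": 0, "dz": 0, "yaw": 0}, {"dx": 0, "dy": 0, "dz": 0, "yaw": 0}]' --gripper 0

```text
t: 9.0
eef_pos: [448.0, -28.5, 210.1]
tcp_rot: [3.141, -0.0, -2.909]
ft_force: [1.7, -0.1, -0.2]
opening: 0.008
grip_force: 0.0
```

Run:
```python
from h import *
c=shot('side'); a=c['color'][80:260,150:390,::-1]
cv2.imwrite('pics/s4.png',cv2.resize(a,None,fx=3.33,fy=3.33,interpolation=cv2.INTER_CUBIC))
s=state();print(s['t'],s['eef_pos'],s['ft_force'],s['moment'])
```

```text
9.05 [448.24441067 -28.49833859 210.68335364] [0.09691967 0.05984051 0.16150752] [0.0288007  0.02968667 0.01361085]
```

View pics/s4.png

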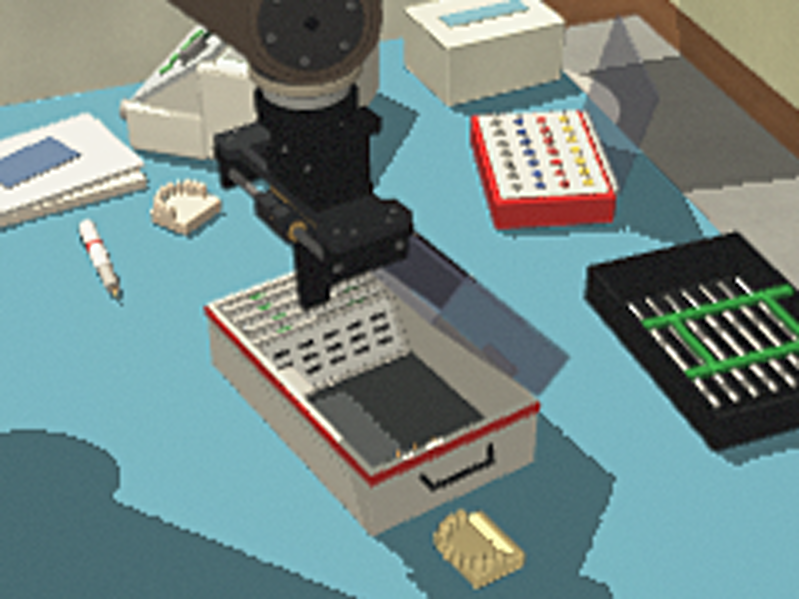

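Run:
```python
import numpy as np
th=np.concatenate([np.linspace(.92,1.5,17),np.linspace(1.5,1.74,13)[1:]])
P=np.array([85-170*np.cos(th)-10,72+170*np.sin(th)-6]).T
P=np.vstack([[-82.5,210.7],[-50,205],P]); D=np.diff(P,axis=0)
for i,d in enumerate(D): print(i,'{"dx": %.4f, "dy": %.4f, "dz": %.4f, "yaw": 0},'%(d[0]*.973e-3,d[0]*.23e-3,d[1]*1e-3))
```

```text
0 {"dx": 0.0316, "dy": 0.0075, "dz": -0.0057, "yaw": 0},
1 {"dx": 0.0214, "dy": 0.0051, "dz": -0.0037, "yaw": 0},
2 {"dx": 0.0048, "dy": 0.0011, "dz": 0.0036, "yaw": 0},
3 {"dx": 0.0050, "dy": 0.0012, "dz": 0.0035, "yaw": 0},
4 {"dx": 0.0051, "dy": 0.0012, "dz": 0.0033, "yaw": 0},
5 {"dx": 0.0052, "dy": 0.0012, "dz": 0.0031, "yaw": 0},
6 {"dx": 0.0053, "dy": 0.0013, "dz": 0.0029, "yaw": 0},
7 {"dx": 0.0054, "dy": 0.0013, "dz": 0.0027, "yaw": 0},
8 {"dx": 0.0055, "dy": 0.0013, "dz": 0.0025, "yaw": 0},
9 {"dx": 0.0056, "dy": 0.0013, "dz": 0.0023, "yaw": 0},
10 {"dx": 0.0056, "dy": 0.0013, "dz": 0.0021, "yaw": 0},
11 {"dx": 0.0057, "dy": 0.0014, "dz": 0.0019, "yaw": 0},
12 {"dx": 0.0058, "dy": 0.0014, "dz": 0.0016, "yaw": 0},
13 {"dx": 0.0058, "dy": 0.0014, "dz": 0.0014, "yaw": 0},
14 {"dx": 0.0059, "dy": 0.0014, "dz": 0.0012, "yaw": 0},
15 {"dx": 0.0059, "dy": 0.0014, "dz": 0.0010, "yaw": 0},
16 {"dx": 0.0059, "dy": 0.0014, "dz": 0.0008, "yaw": 0},
17 {"dx": 0.0060, "dy": 0.0014, "dz": 0.0005, "yaw": 0},
18 {"dx": 0.0033, "dy": 0.0008, "dz": 0.0002, "yaw": 0},
19 {"dx": 0.0033, "dy": 0.0008, "dz": 0.0001, "yaw": 0},
20 {"dx": 0.0033, "dy": 0.0008, "dz": 0.0001, "yaw": 0},
21 {"dx": 0.0033, "dy": 0.0008, "dz": 0.0000, "yaw": 0},
22 {"dx": 0.0033, "dy": 0.0008, "dz": -0.0001, "yaw": 0},
23 {"dx": 0.0033, "dy": 0.0008, "dz": -0.0001, "yaw": 0},
24 {"dx": 0.0033, "dy": 0.0008, "dz": -0.0002, "yaw": 0},
25 {"dx": 0.0033, "dy": 0.0008, "dz": -0.0003, "yaw": 0},
26 {"dx": 0.0033, "dy": 0.0008, "dz": -0.0003, "yaw": 0},
27 {"dx": 0.0033, "dy": 0.0008, "dz": -0.0004, "yaw": 0},
28 {"dx": 0.0033, "dy": 0.0008, "dz": -0.0005, "yaw": 0},
29 {"dx": 0.0033, "dy": 0.0008, "dz": -0.0005, "yaw": 0},
```

>>> arm_command --deltas '[{"dx": 0.02, "dy": 0.0047, "dz": -0.004, "yaw": 0}, {"dx": 0.018, "dy": 0.0042, "dz": -0.0025, "yaw": 0}, {"dx": 0.009, "dy": 0.0021, "dz": 0, "yaw": 0}, {"dx": 0.006, "dy": 0.0014, "dz": 0, "yaw": 0}, {"dx": 0.0048, "dy": 0.0011, "dz": 0.0012, "yaw": 0}, {"dx": 0.005, "dy": 0.0012, "dz": 0.0033, "yaw": 0}, {"dx": 0.0051, "dy": 0.0012, "dz": 0.0033, "yaw": 0}, {"dx": 0.0052, "dy": 0.0012, "dz": 0.0031, "yaw": 0}, {"dx": 0.0053, "dy": 0.0013, "dz": 0.0029, "yaw": 0}, {"dx": 0.0054, "dy": 0.0013, "dz": 0.0027, "yaw": 0}]'

```text
t: 10.05
eef_pos: [530.9, -8.6, 221.3]
tcp_rot: [-3.141, 0.0, -2.909]
ft_force: [-6.1, -0.7, 3.6]
opening: 0.006
grip_force: 2.6
```

>>> arm_command --deltas '[{"dx": 0.0055, "dy": 0.0013, "dz": 0.0025, "yaw": 0}, {"dx": 0.0056, "dy": 0.0013, "dz": 0.0023, "yaw": 0}, {"dx": 0.0056, "dy": 0.0013, "dz": 0.0021, "yaw": 0}, {"dx": 0.0057, "dy": 0.0014, "dz": 0.0019, "yaw": 0}, {"dx": 0.0058, "dy": 0.0014, "dz": 0.0016, "yaw": 0}, {"dx": 0.0058, "dy": 0.0014, "dz": 0.0014, "yaw": 0}, {"dx": 0.0059, "dy": 0.0014, "dz": 0.0012, "yaw": 0}, {"dx": 0.0059, "dy": 0.0014, "dz": 0.001, "yaw": 0}, {"dx": 0.0059, "dy": 0.0014, "dz": 0.0008, "yaw": 0}, {"dx": 0.006, "dy": 0.0014, "dz": 0.0005, "yaw": 0}]'

```text
t: 11.05
eef_pos: [589.3, 5.2, 234.5]
tcp_rot: [3.141, 0.0, -2.909]
ft_force: [-2.5, -0.2, 1.0]
opening: 0.005
grip_force: 1.2
```

>>> arm_command --deltas '[{"dx": 0.0033, "dy": 0.0008, "dz": 0.0002, "yaw": 0}, {"dx": 0.0033, "dy": 0.0008, "dz": 0.0001, "yaw": 0}, {"dx": 0.0033, "dy": 0.0008, "dz": 0.0001, "yaw": 0}, {"dx": 0.0033, "dy": 0.0008, "dz": 0, "yaw": 0}, {"dx": 0.0033, "dy": 0.0008, "dz": 0, "yaw": 0}, {"dx": 0.0033, "dy": 0.0008, "dz": 0, "yaw": 0}]'

```text
t: 11.65
eef_pos: [608.7, 9.9, 234.8]
tcp_rot: [3.141, -0.0, -2.909]
ft_force: [-1.9, -0.8, -1.4]
opening: 0.006
grip_force: 1.0
```

Run:
```python
from h import *
c=shot('side'); a=c['color'][80:260,150:390,::-1]
cv2.imwrite('pics/s5.png',cv2.resize(a,None,fx=3.33,fy=3.33,interpolation=cv2.INTER_CUBIC))
s=state();print(s['t'],s['eef_pos'],s['ft_force'],s['moment'])
```

```text
11.7 [609.14551373   9.92607657 234.76887245] [-1.17582912 -0.18816113  0.58024597] [ 0.00292955  0.14170987 -0.00190293]
```

View pics/s5.png

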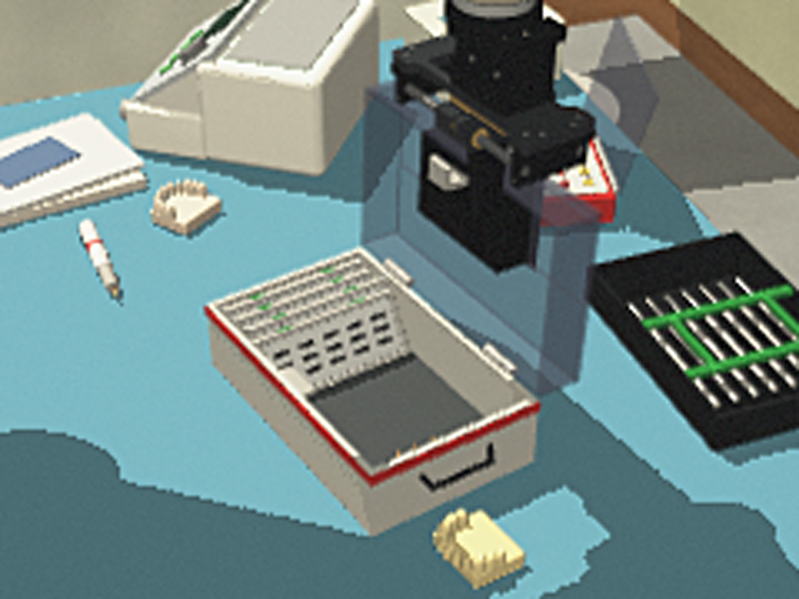

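>>> arm_command --deltas '[{"dx": 0.0033, "dy": 0.0008, "dz": -0.0002, "yaw": 0}, {"dx": 0.0033, "dy": 0.0008, "dz": -0.0003, "yaw": 0}, {"dx": 0.0033, "dy": 0.0008, "dz": -0.0003, "yaw": 0}, {"dx": 0.0033, "dy": 0.0008, "dz": -0.0004, "yaw": 0}]'

```text
t: 12.1
eef_pos: [622.1, 13.1, 233.7]
tcp_rot: [3.142, -0.0, -2.909]
ft_force: [-2.9, -2.0, -0.8]
opening: 0.003
grip_force: 1.0
```

>>> arm_command --deltas '[{"dx": 0.003, "dy": 0.0007, "dz": -0.0004, "yaw": 0}, {"dx": 0.002, "dy": 0.0005, "dz": -0.0003, "yaw": 0}]'

```text
t: 12.3
eef_pos: [627.0, 14.3, 233.0]
tcp_rot: [3.142, -0.0, -2.909]
ft_force: [-1.5, -1.6, -1.1]
opening: 0.007
grip_force: 1.0
```

Run:
```python
from h import *
c=load('side'); E=c['extrinsics']; W=cloud(c)
R=np.array([[.9733,.2297],[-.2297,.9733]]); C=np.array([515,47.5])
def ray(u,v,z):
    d=E[:3,:3]@np.array([(u-c['cx'])/c['fx'],-(v-c['cy'])/c['fy'],-1]); o=E[:3,3]
    p=o+d*(z-o[2])/d[2]; return p
def show(n,u,v,z): p=ray(u,v,z); print(n,p.round(1),'case',(R@(p[:2]-C)).round(1),'depth z',W[int(v),int(u)].round(0))
f=lambda x,y:(150+x/3.33,80+y/3.33)
for n,x,y,z in [('foot front',310,395,12),('foot back',412,353,12),('corner fl -y',375,480,70),('corner fr +y',207,308,70),('corner back -y',540,405,70),('back +y',362,248,70),('tray top near',277,352,60),('top back',385,307,60)]:
    show(n,*f(x,y),z)
```

```text
foot front [473.3  73.5  12. ] case [-34.6  34.9] depth z [455.  12.  66.]
foot back [583.2  99.9  12. ] case [78.4 35.4] depth z [582. 104.   9.]
corner fl -y [ 469.8 -114.7   70. ] case [ -81.3 -147.5] depth z [ 471. -107.   64.]
corner fr +y [402.8 158.7  70. ] case [-83.7 134. ] depth z [402. 158.  73.]
corner back -y [632.7 -74.3  70. ] case [  86.5 -145.6] depth z [673.   5.  -1.]
back +y [569.6 202.4  70. ] case [ 88.7 138.3] depth z [600. 299.   4.]
tray top near [447.6  85.4  60. ] case [-56.9  52.4] depth z [450.  95.  55.]
top back [562.  116.3  60. ] case [61.6 56.2] depth z [562. 121.  57.]
```

>>> arm_command --deltas '[{"dx": -0.012, "dy": -0.003, "dz": 0, "yaw": 0}, {"dx": -0.03, "dy": -0.007, "dz": 0, "yaw": 0}, {"dx": -0.03, "dy": -0.007, "dz": 0.01, "yaw": -4}, {"dx": -0.03, "dy": 0, "dz": 0.01, "yaw": -8}, {"dx": -0.03, "dy": 0, "dz": 0.01, "yaw": -8}, {"dx": 0, "dy": 0, "dz": 0, "yaw": -8}, {"dx": 0, "dy": 0, "dz": 0, "yaw": -8}, {"dx": 0, "dy": 0, "dz": 0, "yaw": -8}, {"dx": 0, "dy": 0, "dz": 0, "yaw": -8}, {"dx": 0, "dy": 0, "dz": 0, "yaw": -8}, {"dx": 0, "dy": 0, "dz": 0, "yaw": -8}, {"dx": 0, "dy": 0, "dz": 0, "yaw": -8}, {"dx": 0, "dy": 0, "dz": 0, "yaw": -8}, {"dx": 0, "dy": 0, "dz": 0, "yaw": -6}, {"dx": 0, "dy": 0, "dz": 0, "yaw": 0}, {"dx": 0, "dy": 0, "dz": 0, "yaw": 0}]'

```text
t: 13.9
eef_pos: [495.0, -2.7, 263.2]
tcp_rot: [3.141, 0.0, 1.807]
ft_force: [-0.9, 1.1, -0.2]
opening: 0.005
grip_force: 0.0
```

Run:
```python
from h import *
s=state();print(s['t'],s['eef_pos'],s['tcp_rot'],s['ft_force'])
c=shot('wrist','w3.png'); c2=shot('top'); a=c2['color'][140:235,165:310,::-1]
x=cv2.resize(a,(400,262),interpolation=cv2.INTER_CUBIC); y=cv2.resize(c['color'][:,:,::-1],(400,300))
cv2.imwrite('pics/m1.png',np.vstack([x,y]))
```

```text
13.9 [494.99754482  -2.72240457 263.22649098] [3.14083709e+00 1.55060909e-04 1.80666474e+00] [-0.90253652  1.06090744 -0.18569445]
```

View pics/m1.png

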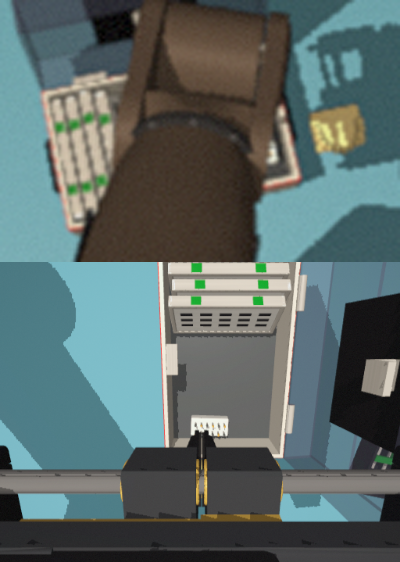

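Run:
```python
from h import *
c=load('wrist') if False else None
d=dict(np.load('last_wrist.npz')); W=cloud(d)
R=np.array([[.9733,.2297],[-.2297,.9733]]); C=np.array([515,47.5])
P=W.reshape(-1,3); ok=np.isfinite(P[:,0]); P=P[ok]; col=d['color'].reshape(-1,3)[ok].astype(int)
Q=np.c_[(P[:,:2]-C)@R.T,P[:,2]]
m=(abs(Q[:,0])<110)&(Q[:,1]>-170)&(Q[:,1]<170)&(Q[:,2]<130); Q=Q[m]; col=col[m]
# wall inner faces
w=Q[(Q[:,2]>66)&(Q[:,2]<75)&(abs(Q[:,0])>70)]
for lo,hi in ((-110,-70),(70,110)):
    k=w[(w[:,0]>lo)&(w[:,0]<hi)]; print('wall x',len(k),np.percentile(k[:,0],[2,10,50,90,98]).round(1), np.polyfit(k[:,1],k[:,0],1))
print('y range of visible',Q[:,1].min(),Q[:,1].max())
# heights along y, in strip |x|<50
for y in range(-150,140,6):
    k=Q[(abs(Q[:,1]-y)<3)]; 
    print(y,len(k),[ (int(np.median(k[(k[:,0]>=x)&(k[:,0]<x+20)][:,2])) if ((k[:,0]>=x)&(k[:,0]<x+20)).sum()>5 else None) for x in range(-100,100,20)])
```

```text
wall x 1828 [-84.2 -83.5 -80.1 -74.1 -70.8] [-1.29109465e-03 -7.95372806e+01]
wall x 6600 [ 75.3  83.   95.6 107.2 109.5] [-5.28021725e-03  9.47493526e+01]
y range of visible -151.34940936562322 135.81282226755255
-150 37 [-1, None, None, None, None, None, None, None, None, None]
-144 48 [0, None, None, None, None, None, None, None, None, None]
-138 98 [0, None, None, None, None, None, None, None, 68, 76]
-132 1872 [0, 22, 20, None, 20, 23, 23, 23, 32, 77]
-126 611 [0, 6, 5, None, 6, 5, 5, 5, 5, 68]
-120 672 [0, 6, 5, None, 23, 21, 5, 5, 5, 67]
-114 808 [0, 6, 6, 23, 24, 22, 5, 5, 5, 67]
-108 847 [0, 6, 6, 23, 23, 22, 5, 5, 5, 67]
-102 819 [33, 6, 6, 22, 23, 22, 5, 5, 5, 67]
-96 957 [0, 6, 6, 23, 23, 22, 5, 5, 5, 68]
-90 1044 [0, 6, 5, 12, 9, 6, 5, 5, 5, 68]
-84 913 [32, 6, 5, 5, 5, 5, 5, 5, 5, 68]
-78 888 [1, 6, 5, 5, 5, 5, 5, 5, 5, 67]
-72 931 [33, 6, 5, 5, 5, 5, 5, 5, 5, 68]
-66 922 [33, 6, 5, 5, 5, 5, 5, 5, 5, 68]
-60 911 [0, 6, 5, 6, 5, 5, 5, 5, 5, 68]
-54 970 [66, 6, 5, 5, 5, 5, 5, 5, 5, 68]
-48 968 [33, 6, 5, 5, 5, 5, 5, 5, 5, 68]
-42 958 [0, 6, 5, 5, 5, 5, 5, 5, 5, 68]
-36 96
[... 711 characters left out ...]
, 49, 49, 69]
66 1592 [67, 60, 59, 59, 58, 58, 58, 58, 60, 70]
72 1335 [66, 66, 66, 66, 66, 67, 67, 66, 66, 72]
78 1325 [67, 62, 63, 63, 63, 63, 63, 63, 63, 72]
84 1539 [67, 61, 60, 60, 60, 60, 60, 60, 60, 73]
90 1426 [67, 66, 67, 67, 67, 67, 67, 67, 67, 73]
96 1354 [67, 59, 64, 64, 64, 64, 64, 64, 65, 73]
102 1638 [67, 61, 61, 61, 61, 61, 61, 61, 62, 73]
108 1528 [67, 67, 68, 68, 68, 68, 68, 68, 68, 71]
114 1398 [67, 65, 65, 65, 65, 65, 65, 65, 65, 72]
120 694 [0, 62, 63, 63, 63, 63, 63, 63, 63, 61]
126 102 [0, 27, None, None, None, None, None, None, None, 45]
132 81 [0, None, None, None, None, None, None, None, None, None]
138 13 [None, None, None, None, None, None, None, None, None, None]
```

>>> arm_command --deltas '[{"dx": 0.0028, "dy": 0.0157, "dz": -0.01, "yaw": 0}, {"dx": 0.0028, "dy": 0.0157, "dz": -0.02, "yaw": 0}, {"dx": 0.0028, "dy": 0.0157, "dz": -0.03, "yaw": 0}, {"dx": 0, "dy": 0, "dz": -0.03, "yaw": 0}, {"dx": 0, "dy": 0, "dz": -0.03, "yaw": 0}, {"dx": 0, "dy": 0, "dz": -0.03, "yaw": 0}, {"dx": 0, "dy": 0, "dz": -0.03, "yaw": 0}, {"dx": 0, "dy": 0, "dz": -0.025, "yaw": 0}, {"dx": 0, "dy": 0, "dz": -0.015, "yaw": 0}, {"dx": 0, "dy": 0, "dz": -0.01, "yaw": 0}, {"dx": 0, "dy": 0, "dz": 0, "yaw": 0}, {"dx": 0, "dy": 0, "dz": 0, "yaw": 0}]' --gripper 0.06

```text
t: 15.2
eef_pos: [503.5, 44.3, 33.5]
tcp_rot: [3.141, 0.0, 1.804]
ft_force: [-0.6, 0.7, -0.5]
opening: 0.631
grip_force: 0.0
```

>>> arm_command --deltas '[{"dx": -0.0018, "dy": 0.0078, "dz": -0.0045, "yaw": 0}, {"dx": -0.0018, "dy": 0.0078, "dz": 0, "yaw": 0}, {"dx": -0.0014, "dy": 0.0058, "dz": 0, "yaw": 0}, {"dx": -0.0007, "dy": 0.0029, "dz": 0, "yaw": 0}, {"dx": -0.0007, "dy": 0.0029, "dz": 0, "yaw": 0}, {"dx": -0.0007, "dy": 0.0029, "dz": 0, "yaw": 0}, {"dx": -0.0007, "dy": 0.0029, "dz": 0, "yaw": 0}, {"dx": -0.0007, "dy": 0.0029, "dz": 0, "yaw": 0}]'

```text
t: 16.0
eef_pos: [494.8, 80.2, 28.5]
tcp_rot: [3.141, 0.0, 1.803]
ft_force: [0.8, -4.2, -0.8]
opening: 0.632
grip_force: 2.2
```

>>> arm_command --deltas '[{"dx": -0.0007, "dy": 0.0029, "dz": 0, "yaw": 0}, {"dx": -0.0007, "dy": 0.0029, "dz": 0, "yaw": 0}, {"dx": -0.0007, "dy": 0.0029, "dz": 0, "yaw": 0}, {"dx": -0.0007, "dy": 0.0029, "dz": 0, "yaw": 0}]'

```text
t: 16.4
eef_pos: [491.8, 92.1, 28.5]
tcp_rot: [3.142, -0.0, 1.803]
ft_force: [1.3, -2.9, -3.1]
opening: 0.632
grip_force: 1.8
```

>>> arm_command --deltas '[{"dx": -0.0007, "dy": 0.0029, "dz": 0, "yaw": 0}, {"dx": -0.0007, "dy": 0.0029, "dz": 0, "yaw": 0}, {"dx": -0.0005, "dy": 0.0019, "dz": 0, "yaw": 0}]'

```text
t: 16.7
eef_pos: [489.8, 99.8, 28.5]
tcp_rot: [-3.142, -0.0, 1.804]
ft_force: [0.7, -3.3, -2.8]
opening: 0.628
grip_force: 1.5
```

>>> arm_command --deltas '[{"dx": -0.0003, "dy": 0.0015, "dz": 0, "yaw": 0}, {"dx": -0.0003, "dy": 0.0015, "dz": 0, "yaw": 0}]'

```text
t: 16.9
eef_pos: [489.3, 102.7, 28.6]
tcp_rot: [3.142, -0.0, 1.804]
ft_force: [1.1, -2.5, -1.8]
opening: 0.632
grip_force: 1.3
```

>>> arm_command --deltas '[{"dx": -0.0003, "dy": 0.0012, "dz": 0, "yaw": 0}, {"dx": -0.0003, "dy": 0.0012, "dz": 0, "yaw": 0}]'

```text
t: 17.1
eef_pos: [489.1, 104.3, 28.6]
tcp_rot: [3.141, 0.001, 1.805]
ft_force: [3.7, -25.4, -1.0]
opening: 0.632
grip_force: 12.7
```

>>> arm_command --deltas '[{"dx": -0.0002, "dy": 0.001, "dz": 0, "yaw": 0}, {"dx": 0, "dy": 0, "dz": 0, "yaw": 0}]'

```text
t: 17.3
eef_pos: [489.1, 104.3, 28.6]
tcp_rot: [3.141, 0.002, 1.805]
ft_force: [3.1, -24.1, -1.5]
opening: 0.635
grip_force: 12.1
```

>>> arm_command --deltas '[{"dx": 0.0007, "dy": -0.003, "dz": 0, "yaw": 0}, {"dx": 0.002, "dy": -0.008, "dz": 0, "yaw": 0}, {"dx": 0.004, "dy": -0.016, "dz": 0, "yaw": 0}, {"dx": 0.005, "dy": -0.02, "dz": 0.005, "yaw": 0}, {"dx": 0, "dy": 0, "dz": 0.03, "yaw": 0}, {"dx": 0, "dy": 0, "dz": 0.04, "yaw": 0}, {"dx": 0, "dy": 0, "dz": 0.04, "yaw": 0}, {"dx": 0, "dy": -0.01, "dz": 0.04, "yaw": 0}, {"dx": -0.002, "dy": -0.02, "dz": 0.04, "yaw": 0}, {"dx": -0.003, "dy": -0.02, "dz": 0.04, "yaw": 0}, {"dx": 0, "dy": 0, "dz": 0, "yaw": 0}, {"dx": 0, "dy": 0, "dz": 0, "yaw": 0}]'

```text
t: 18.5
eef_pos: [495.2, 8.7, 264.0]
tcp_rot: [3.14, 0.0, 1.803]
ft_force: [-0.3, 0.4, -1.4]
opening: 0.63
grip_force: 0.0
```

Run:
```python
from h import *
s=state();print(s['t'],s['eef_pos'],s['ft_force'])
d=shot('wrist'); W=cloud(d)
R=np.array([[.9733,.2297],[-.2297,.9733]]); C=np.array([515,47.5])
P=W.reshape(-1,3); P=P[np.isfinite(P[:,0])]
Q=np.c_[(P[:,:2]-C)@R.T,P[:,2]]
for y in list(range(-132,-80,6))+list(range(50,140,4)):
    k=Q[(abs(Q[:,1]-y)<2)&(Q[:,2]<120)]
    print(y,[ (int(np.median(k[(k[:,0]>=x)&(k[:,0]<x+20)][:,2])) if ((k[:,0]>=x)&(k[:,0]<x+20)).sum()>5 else None) for x in range(-100,100,20)])
# outer face points
k=Q[(Q[:,2]>12)&(Q[:,2]<60)&(Q[:,1]>55)&(Q[:,1]<82)&(abs(Q[:,0])<70)]
A=np.c_[k[:,0],k[:,2],np.ones(len(k))]; print(len(k),np.linalg.lstsq(A,k[:,1],rcond=None)[0])
t=Q[(Q[:,2]>62)&(Q[:,2]<78)&(Q[:,1]>60)&(abs(Q[:,0])<70)]; print('top',len(t),np.percentile(t[:,1],[1,5,95,99]),np.percentile(t[:,2],[5,50,95]))
# lid angle from side view: points of lid
d=shot('side'); W=cloud(d); P=W.reshape(-1,3); P=P[np.isfinite(P[:,0])]
Q=np.c_[(P[:,:2]-C)@R.T,P[:,2]]
k=Q[(abs(Q[:,1])<145)&(Q[:,0]>75)&(Q[:,0]<210)&(Q[:,2]>80)&(Q[:,2]<260)]
for z in range(85,260,15):
    m=k[abs(k[:,2]-z)<7]; print(z,len(m),np.percentile(m[:,0],[5,25,50,75,95]).round() if len(m) else '')
```

```text
18.5 [495.19120799   8.66078095 264.03831317] [-0.32682586  0.37442275 -1.35770943]
-132 [67, 42, 42, 42, 41, 42, 38, 8, 8, 62]
-126 [0, 6, 5, None, None, 5, 5, 5, 5, 61]
-120 [0, 6, 5, 23, 23, 6, 5, 6, 5, 62]
-114 [0, 6, 7, 23, 23, 23, 5, 5, 5, 59]
-108 [66, 6, 6, 23, 23, 22, 5, 5, 5, 65]
-102 [68, 6, 6, 23, 23, 22, 5, 5, 5, 67]
-96 [0, 6, 6, 23, 23, 22, 5, 5, 5, 66]
-90 [0, 6, 6, 10, 8, 5, 5, 5, 5, 68]
-84 [0, 6, 5, 5, 5, 5, 5, 5, 5, 68]
50 [66, 6, 5, 5, 6, 5, 5, 5, 5, 69]
54 [67, 6, 5, 5, 5, 6, 5, 5, 5, 68]
58 [67, 6, 5, 5, 5, 5, 5, 5, 5, 68]
62 [68, 6, 5, 6, 5, 5, 5, 5, 5, 68]
66 [67, 6, 5, 5, 5, 5, 5, 5, 5, 69]
70 [67, 6, 5, 5, 5, 5, 5, 5, 5, 68]
74 [33, 34, 28, 28, 27, 19, 25, 25, 21, 69]
78 [67, 68, 69, 69, 69, 68, 69, 69, 68, 70]
82 [67, 68, 69, 69, 69, 69, 69, 69, 69, 72]
86 [67, 68, 69, 69, 69, 69, 69, 69, 69, 72]
90 [67, 68, 68, 68, 68, 69, 68, 68, 68, 72]
94 [33, 68, 69, 69, 69, 69, 69, 69, 69, 73]
98 [67, 68, 69, 69, 69, 69, 69, 69, 69, 73]
102 [68, 67, 69, 69, 69, 69, 69, 69, 69, 73]
106 [67, 67, 69, 68, 68, 68, 69, 69, 69, 73]
110 [68, 68, 69, 69, 69, 69, 69, 69, 69, 7
[... 216 characters left out ...]
9, 69, 64]
134 [0, 38, None, None, None, None, None, None, None, 50]
138 [0, 31, None, None, None, None, None, None, None, None]
383 [ 4.40732211e-03 -8.17630251e-03  7.59187321e+01]
top 9186 [ 74.4999992   76.44765287 126.83972283 129.02292338] [67.74939718 69.21344139 70.5541892 ]
85 243 [ 93. 119. 130. 132. 134.]
100 305 [ 96. 125. 133. 134. 136.]
115 247 [ 98. 127. 135. 137. 139.]
130 160 [ 98. 115. 137. 139. 141.]
145 182 [101. 109. 132. 140. 144.]
160 286 [105. 110. 114. 141. 145.]
175 287 [108. 112. 117. 144. 147.]
190 296 [111. 114. 118. 144. 149.]
205 193 [113. 116. 120. 139. 150.]
220 222 [ 94. 118. 120. 123. 149.]
235 648 [110. 120. 132. 145. 156.]
250 2 [111. 112. 112. 113. 113.]
```

```bash
python3 -c "
from h import *
print(job_done())"
```

```text
the job is handed in; nothing more can be done
None
```

The job is handed in at about 18.5 s: the lid stands open at about 1.7 rad, and the four cassettes are upright, tight together and square against the end wall. The bur block was not touched, and nothing on the bench was touched.

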